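Clamp a paper stack in a press with a fold-away crank handle

TASK

The stack of paper in the small desk press needs clamping. Swing the folded red handle of the crank up until it stands upright, crank clockwise (seen from above) to bring the plate down, and stop when the crank has become clearly harder to turn: about 6 N more at the handle than it took while running free, not less than 4 N more and not over 8 N, so that the stack is held firmly but not crushed. Then fold the handle fully back down along the crank arm, let go, and leave the other things on the table where they are.

Things in the scene. Friction and masses are not known exactly. Their poses are not given: they have to be found in the camera images.
- press: small grey bench press fixed to the table, 130 x 172 mm in plan; origin at the centre of its underside on the table, z up. Two steel columns at y = -72 and +72 mm carry a bridge, under which a steel plate slides; the crank on top turns about the upright axis through the origin.
- press_bed (a point): centre of the press's bed, 14 mm above the table. On the bed lies a stack of white paper, 94 x 104 mm; its thickness is not known beforehand (about 24 to 36 mm). The stack is stiff: about 25 N per mm of squeeze.
- bridge_top (a point): centre of the top of the press's bridge, 124 mm above the table. The bridge is 36 x 172 mm, 24 mm high; a round housing 52 mm across stands on it up to 134 mm, then a hub 28 mm across up to 143 mm.
- platen: steel pressing plate, 100 x 164 x 14 mm; origin at the centre of its underside. It goes down 40 mm per clockwise turn of the crank (6.37 mm per rad). When it presses on the stack with P newtons, the handle (65 mm from the axis) takes about 0.098 P newtons more to turn; a hand that stops and holds still feels that extra push. The right clamping force is about 60 N.
- crank (a joint): angle of the crank in rad, growing clockwise seen from above (plate goes down), up to 8; at angle a the arm points along the press's direction (cos a, -sin a). It turns stiffly, with an even friction of 0.55 N m (about 8.5 N at the handle), and the friction holds it where it is left, under the clamping load too.
- crank_top (a point): point on the crank's axis at the top of the aluminium crank arm, 152 mm above the table. The arm is 14 mm wide, 10 mm thick and reaches from 12 mm behind the axis to 78 mm out.
- handle (a joint): folding angle of the red handle in rad: 0 folded flat, lying inward over the arm towards the crank's axis; 1.57 standing upright against its stop at the outer end of the arm. It swings in the upright plane of the arm about a pin across the arm's end. The hinge is stiff (0.2 N m) and stays at any angle.
- crank_axis (a point): point on the crank's upright axis at the height of the handle's hinge pin, 163 mm above the table
- handle_hinge (a point): centre of the handle's hinge pin, 65 mm from the crank's axis at the arm's outer end, 11 mm above the arm's top
- handle_grip (a point): point on the centre line of the red handle, 52 mm from the hinge pin. The red grip is round, 20 mm thick, from 12 to 68 mm from the pin (handle's end at 71 mm), and spins freely about its own centre line, so a hand that holds it need not turn as it goes round. Folded, its centre line is 11 mm above the arm's top.
- stapler_mid (a point): middle of the black stapler (146 x 36 x 46 mm, lying along its x), 20 mm up; a bystander
- glue_mid (a point): middle of the standing white and blue glue stick (27 mm thick, 90 mm tall), 45 mm up; a bystander
- mug_mid (a point): middle of the white coffee mug (82 mm across, 94 mm tall), 47 mm up; a bystander

How it is judged:
On the way, in this order (a step that is already met when the one before it is completed fails the run):
1. the handle stands upright, before the plate presses on the stack (value of joint handle above 1.35 rad and contact force between platen and anything else below 5 N), for 0.2 s.
2. with the handle swung out, the plate is cranked down to clamp the stack with 35 to 90 N (value of joint handle above 1.1 rad and contact force between platen and anything else between 35 and 90 N and contact force between platen and the arm below 0.5 N and contact force between platen and the fingers below 0.5 N), for 0.2 s.
At the end, for the whole second after the job is handed in: the handle is folded back to within 0.15 rad of flat, the crank is at rest, and the plate clamps the stack with 35 to 90 N (value of joint handle below 0.15 rad and contact force between platen and anything else between 35 and 90 N and velocity of joint crank between -0.05 and 0.05 rad/s); the robot touches nothing.
It fails at once if the stack is crushed: the plate presses with over 110 N (contact force between platen and anything else above 110 N).
It fails at once if the stapler, the glue stick or the mug is moved by more than 30 mm or tipped (distance of any of stapler_mid, glue_mid, mug_mid from where it was at the start of the episode above 0.03 m or angle between any of glue_mid, mug_mid, stapler_mid's own z axis and vertical above 0.5 rad).
It also fails if it takes over 70 s, if anything falls off the work surface, if the arm or the gripper's body presses on something with over 40 N, if the wrist force passes 120 N, or if a joint passes its speed limit or range.

ROBOT

A 7-joint arm with a two-finger parallel gripper is mounted at the origin on a cart in front of the work surface, level with it; the furniture and walls round the work are solid. World frame = base frame: x ahead of the robot, y to its left, z up, the work surface at z = 0. Lengths are in m, angles in rad, forces in N, time in s.
With the tool pointing down it reaches from about 0.4 to 0.85 m from the base axis. Payload 10.4 kg.
Tool frame: the origin (TCP) lies at the very end of the fingers, on their centre line; the grasp point (between the pads) lies 19 mm behind it; y points along the fingers, x is the direction in which the jaws open and shut, and the axes are right-handed (so a half turn about y gives the same grasp; the last joint's range is limited). The gripper opens to 87 mm and grips with 3 to 60 N. Pads are 19 mm wide; open, the fingers measure 117 mm over their backs; the gripper's body (75 mm by 190 mm) begins 51 mm behind the grasp point.
Start: joints at [-1.133, 0.332, -0.065, 1.46, 0.022, 1.35, -0.088], TCP at [0.278, 0.56, 0.223] pointing down, gripper open.
Joint ranges: [-2.6, 2.6], [-0.5, 2.12], [-1.47, 1.34], [0.16, 2.42], [-1.27, 4.41], [0.06, 2.06], [-2.6, 2.6]. Speed limits (rad/s): [2.22, 2.22, 2.79, 2.79, 3.14, 3.14, 3.14].

INTERFACE

Orientations are given as a unit quaternion [x, y, z, w].
In Python, from bench import readout, vision, r gives the robot as it stands.
- The arm moves only by the tool arm_command, never from a script. Its argument "targets" is a list that holds one entry, the list of rows, each a list of 6 numbers: the shift along the tool's x, y, z in m, then the turn, a rotation vector about the tool's x, y, z in degrees. A call has 1 to 12 rows; each row shifts and turns the commanded pose from where the row before left it, along the tool's axes as they then stand; what a row does not reach is not made up. A row lasts 1/12 s, in which the tool goes at most 41.7 mm and 7.16 degrees, less where a joint would pass 70% of its speed; a pose out of reach is approached as far as the arm can. A call is refused whole if a number of a shift passes 0.0417 or a number of a turn 7.16, either way. A call with a gripper value outside its range is refused whole. "hand" is the opening, from 0 (shut) to 1 (fully open), set as the call begins (left out, the last holds). The fingers move at their own pace and stop on an object; "grip_force" is the grip in N (left out, the last holds). Time passes only in rows, so rows that do not move let the fingers close. It gives the time, the measured TCP pose, the force and the opening at its end, in the units of the state.
- readout.read_state(): the state, without advancing time (a new reading comes with each control period).
- vision.camera(name): name is "scene" or "top"; returns a dict with "pixels" (480x640x3 uint8, blue, green, red), "fovy" (degrees; the focal length in pixels is half the picture's height over the tangent of half this angle, whatever the lens; pixels are square), "cx", "cy" (the principal point, pixels), "R" (3x3) and "t" (3): a world point X has camera coordinates R X + t. Camera axes: x right, y down, z forward; pixel columns grow to the right and rows downward; lengths in m; the calibration is good to about 2 mm. A picture is of the moment at which its call begins. There is no depth.
- r.close_job(): hands the job in, once; it reports no verdict.
The state is a dict: "time": time; "joint_positions": joint angles; "joint_vel": joint speeds; "joint_torque": joint torques, N m; "ee_pos": TCP position; "eef_rot": TCP orientation; "ft_force": force on the tool from outside, world axes, zero at the start; "torque": the same for the moment, N m; "width": finger opening in m.
Only numpy, scipy, OpenCV 4.12 (cv2) and the standard library are available. Lean on these libraries where they do the work, as an engineer would, in place of code of your own. Each camera call takes 0.05 s, during which the arm holds its last target.

## Working session

There is one attempt and no reset: what is moved stays moved. The work goes in short steps, Python scripts to look and compute and a tool call to move; the robot and the scene stay as the last step left them, time stands still between calls to the robot, and variables do not carry over. Pictures are saved under pics/ and viewed, and the job is handed in when it is done.

Besides the shell and the picture viewer there is one more tool, called as name(argument=value, ...) on one line, values as JSON. arm_command: Moves the arm, as the interface text tells. Its arguments: {"type":"object","properties":{"targets":{"type":"array","items":{"type":"array","items":{"type":"array","items":{"type":"number"}}}},"hand":{"type":"number"},"grip_force":{"type":"number"}},"required":["targets"]}

```bash
mkdir -p pics; ls; python3 - <<'E'
from bench import readout, vision, r
import cv2
s=readout.read_state(); print(s)
for n in("scene","top"):
    c=vision.camera(n); cv2.imwrite(f"pics/{n}0.png",c["pixels"]); print(n,c["fovy"],c["cx"],c["cy"],c["R"],c["t"])
E
```

```text
pics
{'time': 0.0, 'joint_positions': array([-1.13259885,  0.33287266, -0.06468013,  1.46096046,  0.02161486,
        1.3498787 , -0.08850779]), 'joint_vel': array([ 1.00055922e-03, -5.53782105e-04,  6.64686667e-04, -1.70175053e-03,
       -1.31051547e-03, -1.21060256e-03, -9.17580306e-05]), 'joint_torque': array([ 1.06421478e-03, -6.23270202e+01,  2.52293749e-02, -3.89894521e+01,
       -6.12200168e-02,  3.97442188e-02,  1.28635734e-04]), 'ee_pos': array([0.27776174, 0.55945276, 0.22174426]), 'eef_rot': array([ 0.60126159,  0.37219346, -0.37301486, -0.60067998]), 'ft_force': array([-0.06174919,  0.13093412, -0.22674927]), 'torque': array([-0.05054321,  0.0536969 ,  0.00343876]), 'width': 0.08720507860235499}
scene 47.706051741762934 320.47545460314586 249.6262356350001 [[ 0.48327149 -0.87543868 -0.00746852]
 [-0.67151306 -0.36519725 -0.64474893]
 [ 0.56171067  0.31660398 -0.76435793]] [-0.0893367   0.52983606  0.87669545]
top 47.60380585054643 314.8921331650674 238.52967427805402 [[ 0.00705166 -0.99970972 -0.02303817]
 [-0.99863095 -0.00584615 -0.05198129]
 [ 0.05183152  0.02337318 -0.99838229]] [0.23096234 0.57953718 0.96321195]
```

View pics/scene0.png

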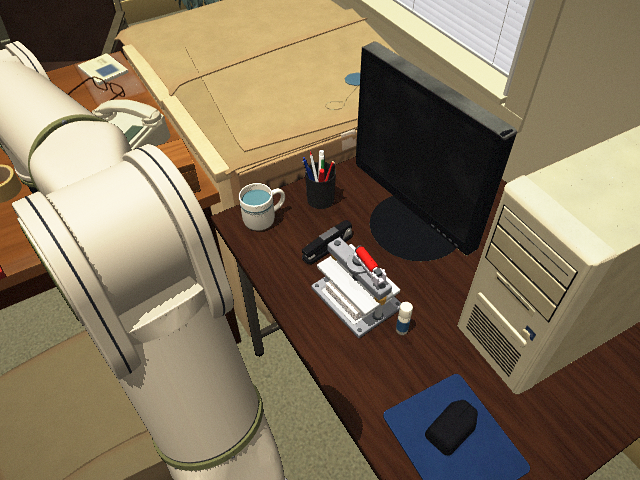

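View pics/top0.png

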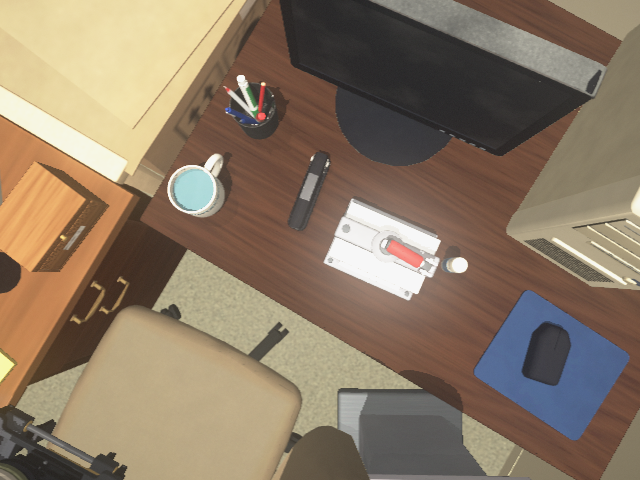

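```bash
python3 - <<'E'
import cv2
a=cv2.imread("pics/top0.png")[180:320,300:480]; cv2.imwrite("pics/topc.png",cv2.resize(a,None,fx=4.4,fy=4.2,interpolation=2) if 0 else cv2.resize(a,None,fx=4,fy=4,interpolation=2))
a=cv2.imread("pics/scene0.png")[215:350,295:425]; cv2.imwrite("pics/scenec.png",cv2.resize(a,None,fx=4,fy=4,interpolation=2))
E
cat > h.py <<'E'
import numpy as np
from bench import readout, vision, r
from scipy.spatial.transform import Rotation as Ro
def cam(n):
    c=vision.camera(n); return c
def f(c): return 240/np.tan(np.radians(c["fovy"])/2)
def proj(c,X):
    p=np.array(c["R"])@np.array(X)+c["t"]; return np.array([c["cx"]+f(c)*p[0]/p[2],c["cy"]+f(c)*p[1]/p[2]])
def onz(c,u,v,z):
    R=np.array(c["R"]);d=R.T@np.array([(u-c["cx"])/f(c),(v-c["cy"])/f(c),1]);C=-R.T@np.array(c["t"])
    return C+d*(z-C[2])/d[2]
E
```

```text
(no output)
```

View pics/topc.png

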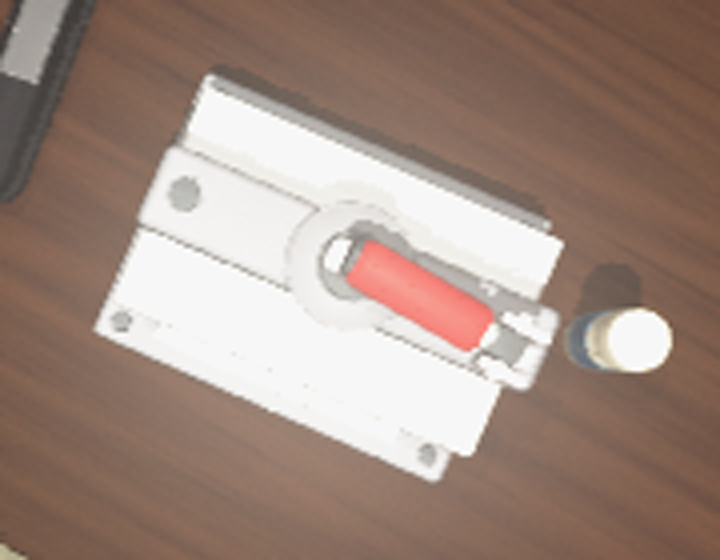

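View pics/scenec.png

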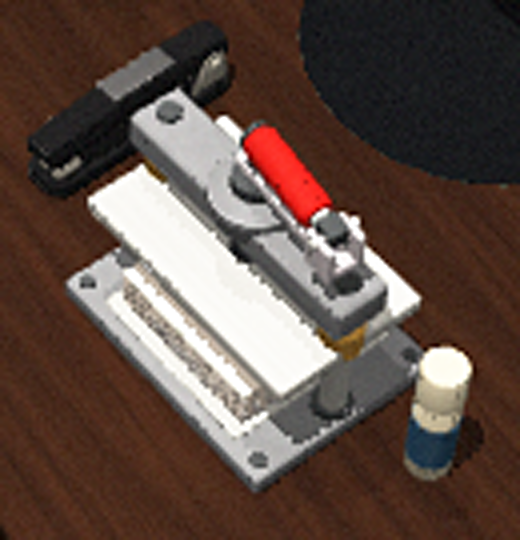

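```bash
python3 - <<'E'
from h import *
T=cam("top");S=cam("scene")
def t(x,y,z): return onz(T,300+x/4,180+y/4,z).round(4)
def s(x,y,z): return onz(S,295+x/4,215+y/4,z).round(4)
print("base TL,BR top",t(97,330,.014),t(437,481,.014))
print("base scene",s(68,283,.014),s(256,488,.014),s(418,355,.014))
print("bolt",t(185,193,.126),s(171,112,.126),s(348,280,.126))
print("housing/hub",t(345,262,.134))
print("bridge corners",t(172,148,.124),t(140,222,.124))
print("grip ends top",t(362,258,.163),t(478,330,.163), "scene",s(260,142,.163),s(315,212,.163))
print("arm end",t(540,350,.152))
print("glue",t(640,340,.09),s(445,368,.09))
for n in (T,S): R=np.array(n["R"]);print(-R.T@n["t"])
s=readout.read_state();print(Ro.from_quat(s["eef_rot"]).as_matrix().round(3))
E
```

```text
base TL,BR top [0.535  0.2176 0.014 ] [0.4685 0.0649 0.014 ]
base scene [0.5359 0.2157 0.014 ] [0.4665 0.0623 0.014 ] [0.5856 0.0213 0.014 ]
bolt [0.5892 0.182  0.126 ] [0.5911 0.1806 0.126 ] [0.5345 0.05   0.126 ]
housing/hub [0.5616 0.1189 0.134 ]
bridge corners [0.6075 0.1872 0.124 ] [0.5776 0.1999 0.124 ]
grip ends top [0.562  0.1155 0.163 ] [0.5348 0.0715 0.163 ] scene [0.5662 0.117  0.163 ] [0.5385 0.073  0.163 ]
arm end [0.5274 0.0458 0.152 ]
glue [ 0.5318 -0.0076  0.09  ] [ 0.533 -0.008  0.09 ]
[0.52719036 0.21177003 0.99709979]
[-0.09348348 -0.1622794   1.01105314]
[[ 0.445 -0.    -0.896]
 [ 0.896 -0.001  0.445]
 [-0.001 -1.    -0.   ]]
```

```bash
python3 - <<'E'
from h import *
import cv2
T=cam("top");S=cam("scene")
P=lambda c:np.array([[f(c),0,c["cx"]],[0,f(c),c["cy"]],[0,0,1]])@np.c_[c["R"],c["t"]]
def tri(a,b):
    X=cv2.triangulatePoints(P(T),P(S),np.array(a,float),np.array(b,float)).ravel();X=X[:3]/X[3];print(X.round(3),proj(T,X)-a,proj(S,X)-b)
tri((500,153),(470,251)); tri((293,66),(357,186)); tri((600,92),(512,133))
print(onz(T,196,192,.094))
E
```

```text
[ 0.717 -0.072  0.11 ] [ 1.88628301 -1.17552341] [-1.67510593  0.4658428 ]
[ 0.904  0.281 -0.009] [-0.96080465  0.58758449] [ 0.78028482 -0.10065567]
[ 0.716 -0.078  0.426] [ 4.28299248 -2.73242345] [-3.10396788  1.29106562]
[0.65110684 0.43306458 0.094     ]
```

arm_command(targets=[[[0,0,0,0,6.83,0],[0,0,0,0,6.83,0],[0,0,0,0,6.83,0],[0,0,0,0,6.83,0],[0,0,0,0,6.83,0],[0,0,0,0,6.83,0],[0,0,0,0,6.83,0]]], hand=1)

```text
time: 0.88
ee_pos: [0.2779, 0.5598, 0.2225]
eef_rot: [0.701, 0.095, -0.095, -0.701]
ft_force: [0.2, -0.5, 0.5]
width: 0.0871
```

arm_command(targets=[[[0,0,0,0,6.83,0],[0,0,0,0,6.83,0],[0,0,0,0,6.83,0],[0,0,0,0,6.83,0],[0,0,0,0,6.83,0],[0,0,0,0,6.83,0],[0,0,0,0,6.83,0]]])

```text
time: 1.47
ee_pos: [0.2779, 0.5598, 0.2225]
eef_rot: [0.679, -0.197, 0.197, -0.679]
ft_force: [0.2, -1.0, -0.6]
width: 0.0873
```

```bash
cat >> h.py <<'E'
C=np.array([0.561,0.117]); TH=-122.
def arm(th): return np.array([np.cos(np.radians(th)),np.sin(np.radians(th))])
def delta(xyz):
    s=readout.read_state();R=Ro.from_quat(s["eef_rot"]).as_matrix()
    print("t",s["time"],"pos",s["ee_pos"].round(4),"yaw x",np.degrees(np.arctan2(R[1,0],R[0,0])).round(2),"down",R[:,1].round(3),"q",s["joint_positions"].round(2),"F",s["ft_force"].round(2),"Ftool",(R.T@s["ft_force"]).round(2),"w",s["width"].round(4))
    print("tool delta",(R.T@(np.array(xyz)-s["ee_pos"])).round(4))
E
python3 - <<'E'
from h import *
p=C+.013*arm(TH); delta([*p,.2235])
E
```

```text
Traceback (most recent call last):
  File "h.py", line 16, in delta
    print("t",s["time"],"pos",s["ee_pos"].round(4),"yaw x",np.degrees(np.arctan2(R[1,0],R[0,0])).round(2),"down",R[:,1].round(3),"q",s["joint_positions"].round(2),"F",s["ft_force"].round(2),"Ftool",(R.T@s["ft_force"]).round(2),"w",s["width"].round(4))
                                                                                                                                                                                                                                       ^^^^^^^^^^^^^^^^
AttributeError: 'float' object has no attribute 'round'
```

```bash
sed -i 's/s\["width"\].round(4)/round(s["width"],4)/' h.py
python3 - <<'E'
from h import *
p=C+.013*arm(TH); delta([*p,.2235])
E
```

```text
t 1.4667 pos [0.2779 0.5598 0.2225] yaw x -32.36 down [-0.  0. -1.] q [-1.31  0.33  0.16  1.47 -0.05  1.35 -1.71] F [ 0.2  -0.96 -0.56] Ftool [ 0.68  0.56 -0.7 ] w 0.0873
tool delta [ 0.4762 -0.001  -0.2355]
```

arm_command(targets=[[[0.032,0,-0.016,0,0,0],[0.032,0,-0.016,0,0,0],[0.032,0,-0.016,0,0,0],[0.032,0,-0.016,0,0,0],[0.032,0,-0.016,0,0,0],[0.032,0,-0.016,0,0,0],[0.032,0,-0.016,0,0,0],[0.032,0,-0.016,0,0,0],[0.032,0,-0.016,0,0,0],[0.032,0,-0.016,0,0,0],[0.032,0,-0.016,0,0,0]]])

```text
time: 2.38
ee_pos: [0.4836, 0.2224, 0.2228]
eef_rot: [-0.679, 0.195, -0.195, 0.68]
ft_force: [1.3, 0.9, 0.3]
width: 0.0869
```

```bash

python3 - <<'E'
from h import *
p=C+.013*arm(TH); delta([*p,.2235])
E
```

```text
t 2.3833 pos [0.4836 0.2224 0.2228] yaw x -32.01 down [ 0.     0.001 -1.   ] q [-0.89  0.12  0.41  1.73 -0.05  1.3  -1.03] F [1.31 0.89 0.26] Ftool [ 0.64 -0.26  1.45] w 0.0869
tool delta [ 0.1215 -0.0007 -0.0613]
```

arm_command(targets=[[[0.03,0,-0.015,0,0,0],[0.03,0,-0.015,0,0,0],[0.03,0,-0.015,0,0,0],[0.0315,0,-0.0163,0,0,0],[0,0,0,0,0,0],[0,0,0,0,0,0]]])

```text
time: 2.88
ee_pos: [0.5543, 0.1051, 0.2225]
eef_rot: [0.679, -0.196, 0.197, -0.679]
ft_force: [0.2, 0.9, -0.1]
width: 0.0871
```

```bash

python3 - <<'E'
from h import *
import cv2
p=C+.013*arm(TH); delta([*p,.147])
for n in("scene","top"):
    c=cam(n); print(n,proj(c,[*p,.163]),proj(c,[*C,.152])); cv2.imwrite(f"pics/{n}1.png",c["pixels"])
    a=c["pixels"][180:340,270:450]; cv2.imwrite(f"pics/{n}1c.png",cv2.resize(a,None,fx=3,fy=3,interpolation=2))
E
```

```text
t 2.8833 pos [0.5543 0.1051 0.2225] yaw x -32.27 down [ 0.    -0.001 -1.   ] q [-0.72  0.21  0.52  1.65 -0.1   1.31 -0.74] F [ 0.24  0.93 -0.08] Ftool [-0.29  0.08  0.92] w 0.0871
tool delta [-0.0006  0.0755  0.0007]
scene [362.26804016 256.52787622] [358.63175676 255.66909022]
top [396.78180872 249.71190008] [388.73912675 245.44659261]
```

View pics/scene1c.png

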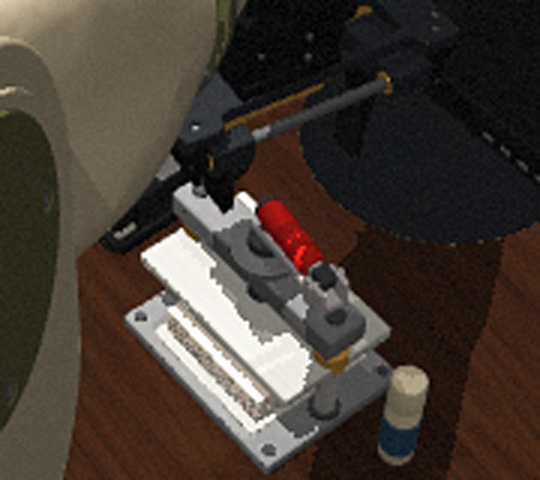

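View pics/top1.png

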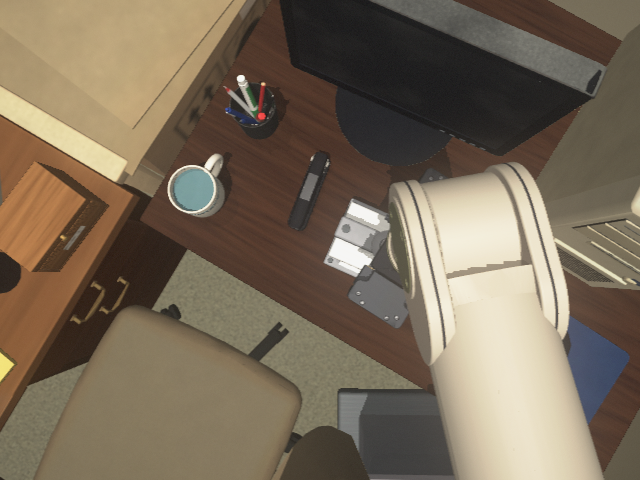

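```bash

python3 - <<'E'
from h import *
c=cam("scene");s=readout.read_state();R=Ro.from_quat(s["eef_rot"]).as_matrix();p=s["ee_pos"]
for dx in(-.05,-.0435,0,.0435,.05): print(dx,proj(c,p+R[:,0]*dx))
print(proj(c,p-R[:,1]*.07))
E
```

```text
-0.05 [340.03700852 246.52734413]
-0.0435 [342.96576996 245.25430315]
0 [362.27727058 236.86019789]
0.0435 [381.10014052 228.6784851 ]
0.05 [383.87193025 227.47367481]
[364.25952296 211.63498881]
```

View pics/scene1.png

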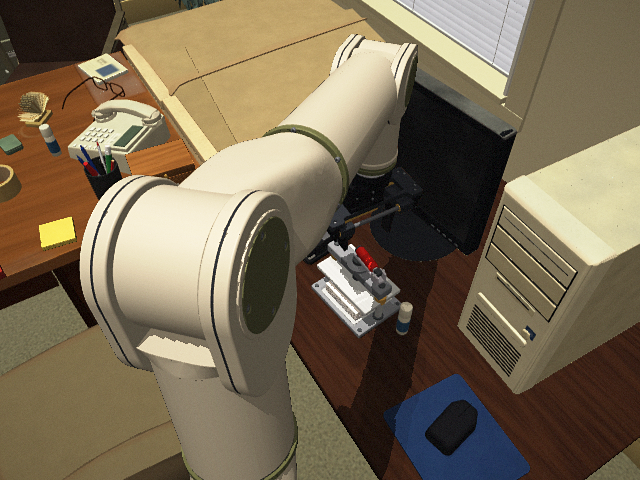

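arm_command(targets=[[[0,0.03,0,0,0,0],[0,0.025,0,0,0,0],[0,0.0205,0,0,0,0],[0,0,0,0,0,0]]])

```text
time: 3.37
ee_pos: [0.5507, 0.1087, 0.1432]
eef_rot: [0.681, -0.196, 0.192, -0.679]
ft_force: [-0.0, 0.9, 0.2]
width: 0.087
```

arm_command(targets=[[[0,0,0,0,0,0],[0,0,0,0,0,0],[0,0,0,0,0,0],[0,0,0,0,0,0],[0,0,0,0,0,0],[0,0,0,0,0,0],[0,0,0,0,0,0],[0,0,0,0,0,0]]], hand=0, grip_force=15)

```text
time: 4.03
ee_pos: [0.5536, 0.1076, 0.1472]
eef_rot: [-0.68, 0.195, -0.195, 0.68]
ft_force: [-1.2, -0.5, -0.6]
width: 0.0415
```

```bash

python3 - <<'E'
from h import *
import cv2
p=C+.013*arm(TH); delta([*p,.147])
c=cam("scene"); a=c["pixels"][180:340,270:450]; cv2.imwrite(f"pics/s2c.png",cv2.resize(a,None,fx=3.3,fy=3.3,interpolation=2))
E
```

```text
t 4.0333 pos [0.5536 0.1076 0.1472] yaw x -32.02 down [ 0.  0. -1.] q [-0.7   0.27  0.51  1.75 -0.14  1.16 -0.72] F [-1.22 -0.55 -0.61] Ftool [-0.74  0.61 -1.11] w 0.0415
tool delta [ 0.0013  0.0002 -0.0011]
```

View pics/s2c.png

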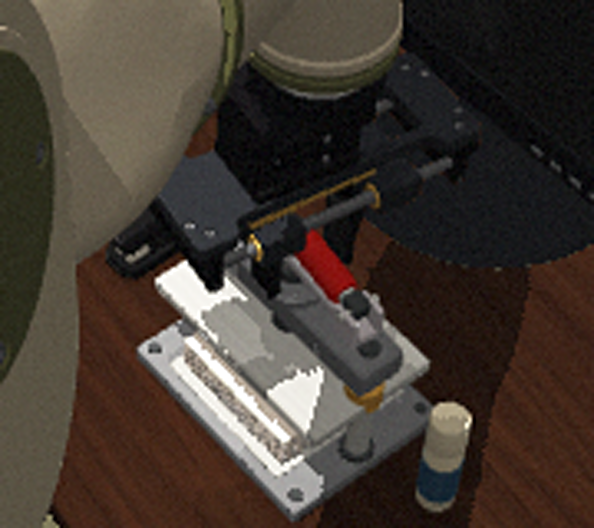

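arm_command(targets=[[[0,0,0,0,0,0],[0,0,0,0,0,0],[0,0,0,0,0,0],[0,0,0,0,0,0],[0,0,0,0,0,0],[0,0,0,0,0,0],[0,0,0,0,0,0]]])

```text
time: 4.67
ee_pos: [0.556, 0.1061, 0.1478]
eef_rot: [-0.679, 0.194, -0.197, 0.68]
ft_force: [10.8, -4.4, -2.6]
width: 0.0198
```

```bash

python3 - <<'E'
from h import *
p=C+.013*arm(TH); delta([*p,.147])
E
```

```text
t 4.6667 pos [0.556  0.1061 0.1478] yaw x -32.1 down [ 0.005 -0.001 -1.   ] q [-0.7   0.27  0.51  1.75 -0.14  1.16 -0.72] F [10.83 -4.4  -2.62] Ftool [11.5   2.68  2.02] w 0.0198
tool delta [-0.0015  0.0008 -0.0011]
```

arm_command(targets=[[[0.001,0,0,0,0,0],[0.001,0,0,0,0,0],[0,-0.0066,-0.0009,0,0,0],[0,-0.0065,-0.0017,0,0,0],[0,-0.0062,-0.0025,0,0,0],[0,-0.0058,-0.0033,0,0,0],[0,-0.0054,-0.0039,0,0,0],[0,0,0,0,0,0]]], grip_force=25)

```text
time: 5.33
ee_pos: [0.55, 0.0943, 0.1784]
eef_rot: [0.68, -0.194, 0.197, -0.679]
ft_force: [5.6, -5.2, 0.4]
width: 0.0193
```

```bash

python3 - <<'E'
from h import *
p=C+.0243*arm(TH); delta([*p,.1782])
E
```

```text
t 5.3333 pos [0.55   0.0943 0.1784] yaw x -32.11 down [ 0.003 -0.001 -1.   ] q [-0.7   0.22  0.52  1.73 -0.11  1.22 -0.72] F [ 5.64 -5.24  0.36] Ftool [ 7.56 -0.34 -1.44] w 0.0193
tool delta [-0.0027  0.0002  0.0008]
```

arm_command(targets=[[[0.0015,-0.0048,-0.0047,0,0,0],[0,-0.0043,-0.0051,0,0,0],[0,-0.0035,-0.0057,0,0,0],[0,-0.0028,-0.0061,0,0,0],[0,-0.002,-0.0063,0,0,0],[0,-0.0012,-0.0066,0,0,0],[0,-0.0004,-0.0067,0,0,0],[0,0,-0.003,0,0,0],[0,0,0,0,0,0],[0,0,0,0,0,0]]])

```text
time: 6.17
ee_pos: [0.5287, 0.0579, 0.198]
eef_rot: [-0.679, 0.193, -0.197, 0.681]
ft_force: [7.9, -0.5, 1.5]
width: 0.0195
```

```bash

python3 - <<'E'
from h import *
import cv2
p=C+.065*arm(TH); delta([*p,.1972])
c=cam("scene"); a=c["pixels"][180:340,270:450]; cv2.imwrite(f"pics/s3c.png",cv2.resize(a,None,fx=3.3,fy=3.3,interpolation=2))
E
```

```text
t 6.1667 pos [0.5287 0.0579 0.198 ] yaw x -32.04 down [ 0.006  0.001 -1.   ] q [-0.69  0.14  0.54  1.77 -0.08  1.24 -0.69] F [ 7.9  -0.53  1.53] Ftool [ 6.98 -1.49  3.75] w 0.0195
tool delta [-0.004   0.0008  0.0022]
```

View pics/s3c.png

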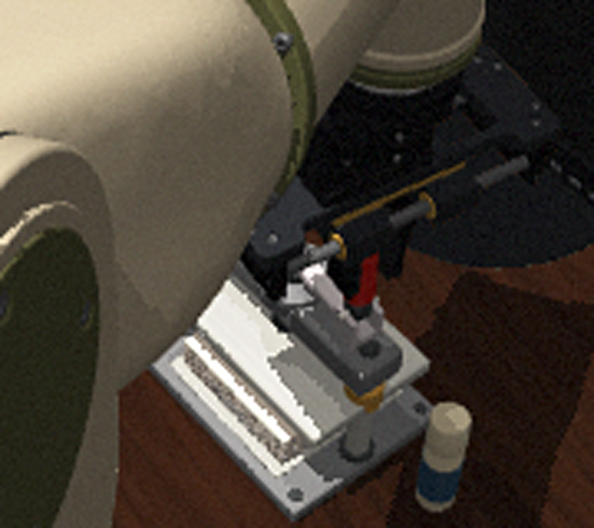

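```bash

python3 - <<'E'
from h import *
import cv2
s=readout.read_state();p=s["ee_pos"]
c=cam("scene")
for z in (.163,.175,.2,.215,.231): print(z,proj(c,[p[0],p[1],z]))
a=c["pixels"][235:285,350:400]; cv2.imwrite(f"pics/s4c.png",cv2.resize(a,None,fx=10,fy=10,interpolation=2))
E
```

```text
0.163 [378.57867583 274.29679365]
0.175 [379.0362977  270.54232981]
0.2 [380.01562291 262.50765908]
0.215 [380.62069897 257.54343792]
0.231 [381.28117348 252.12471174]
```

View pics/s4c.png

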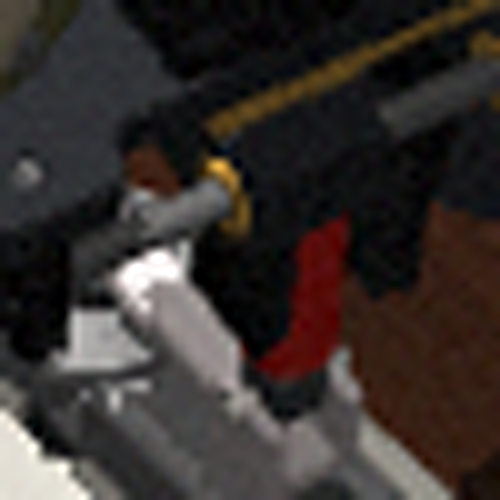

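```bash

python3 - <<'E'
from h import *
import cv2
c=cam("scene")
a=cv2.imread("pics/scene0.png")[255:345,305:405]; cv2.imwrite(f"pics/s5c.png",cv2.resize(a,None,fx=7,fy=6.5 if 0 else 7,interpolation=2)[:600])
ex=np.array([.916,-.402]);ey=np.array([.402,.916])
for nm,x,y,zs in (("platen-",-.05,-.082,(.05,.06,.07,.08,.09)),("platen+",-.05,.082,(.05,.06,.07,.08,.09)),("stack",-.047,-.052,(.014,.038,.044,.05)),("stack+",-.047,.052,(.014,.038,.044,.05))):
  for z in zs: print(nm,z,((proj(c,[*(C+x*ex+y*ey),z])-[305,255])*7).round(0))
E
```

```text
platen- 0.05 [408. 471.]
platen- 0.06 [410. 453.]
platen- 0.07 [412. 434.]
platen- 0.08 [414. 415.]
platen- 0.09 [415. 396.]
platen+ 0.05 [ 75. 125.]
platen+ 0.06 [ 75. 106.]
platen+ 0.07 [74. 86.]
platen+ 0.08 [74. 67.]
platen+ 0.09 [73. 47.]
stack 0.014 [346. 464.]
stack 0.038 [350. 421.]
stack 0.044 [350. 410.]
stack 0.05 [351. 399.]
stack+ 0.014 [140. 247.]
stack+ 0.038 [140. 203.]
stack+ 0.044 [140. 192.]
stack+ 0.05 [140. 180.]
```

View pics/s5c.png

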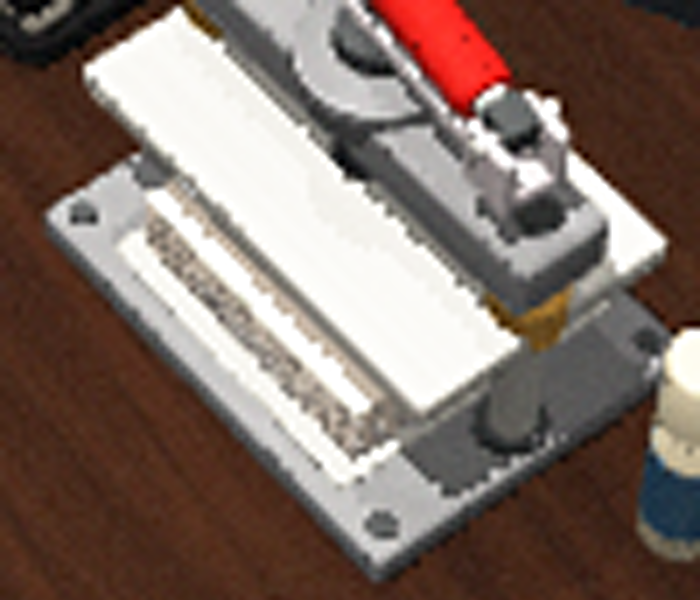

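arm_command(targets=[[[-0.0068,0,0.0001,0,0,0],[-0.0068,0,0.0008,0,0,0],[-0.0066,0,0.0015,0,0,0],[-0.0064,0,0.0022,0,0,0]]], grip_force=40)

```text
time: 6.65
ee_pos: [0.5089, 0.0755, 0.198]
eef_rot: [-0.679, 0.193, -0.198, 0.68]
ft_force: [11.1, -2.2, 1.4]
width: 0.0187
```

```bash
cat >> h.py <<'E'
def rep(C0=None):
    C0=C if C0 is None else np.array(C0)
    s=readout.read_state();R=Ro.from_quat(s["eef_rot"]).as_matrix();p=s["ee_pos"];d=p[:2]-C0
    a=np.degrees(np.arctan2(d[1],d[0]));u=d/np.hypot(*d);tg=np.array([u[1],-u[0]])
    F=s["ft_force"]
    print("t",s["time"],"p",p.round(4),"arm ang",a.round(2),"r",np.hypot(*d).round(4),"Frad",(F[:2]@u).round(2),"Ftan(resist+)",(-F[:2]@tg).round(2),"Fz",F[2].round(2),"yawx",np.degrees(np.arctan2(R[1,0],R[0,0])).round(2),"w",round(s["width"],4))
E
python3 -c "
from h import *
rep()"
```

```text
t 6.65 p [0.5089 0.0755 0.198 ] arm ang -141.49 r 0.0666 Frad -7.32 Ftan(resist+) 8.58 Fz 1.4 yawx -32.09 w 0.0187
```

arm_command(targets=[[[-0.0057,0,0.0038,0,0,0],[-0.0058,0,0.0035,0,0,0],[-0.0054,0,0.0041,0,0,0],[-0.005,0,0.0046,0,0,0],[-0.0045,0,0.0051,0,0,0],[-0.0039,0,0.0056,0,0,0],[-0.0033,0,0.006,0,0,0],[-0.0027,0,0.0063,0,0,0]]])

```text
time: 7.32
ee_pos: [0.4974, 0.1263, 0.1978]
eef_rot: [0.68, -0.195, 0.197, -0.679]
ft_force: [0.7, -9.2, 8.4]
width: 0.0189
```

```bash

python3 -c "
from h import *
rep()"
```

```text
t 7.3167 p [0.4974 0.1263 0.1978] arm ang 171.72 r 0.0643 Frad -2.02 Ftan(resist+) 9.03 Fz 8.42 yawx -32.17 w 0.0189
```

arm_command(targets=[[[-0.002,0,0.0065,0,0,0],[-0.0013,0,0.0067,0,0,0],[-0.0006,0,0.0068,0,0,0],[0.0001,0,0.0068,0,0,0],[0.0008,0,0.0067,0,0,0],[0.0015,0,0.0066,0,0,0],[0.0022,0,0.0064,0,0,0],[0.0029,0,0.0062,0,0,0]]])

```text
time: 7.98
ee_pos: [0.5277, 0.1694, 0.1977]
eef_rot: [0.68, -0.195, 0.196, -0.679]
ft_force: [-4.8, -7.5, 10.8]
width: 0.0192
```

```bash

python3 - <<'E'
from h import *
import cv2
rep()
c=cam("scene"); a=c["pixels"][215:345,295:425]; cv2.imwrite(f"pics/s6c.png",cv2.resize(a,None,fx=4.5,fy=4.5,interpolation=2))
E
```

```text
t 7.9833 p [0.5277 0.1694 0.1977] arm ang 122.42 r 0.0621 Frad -3.75 Ftan(resist+) 8.06 Fz 10.82 yawx -32.12 w 0.0192
```

View pics/s6c.png

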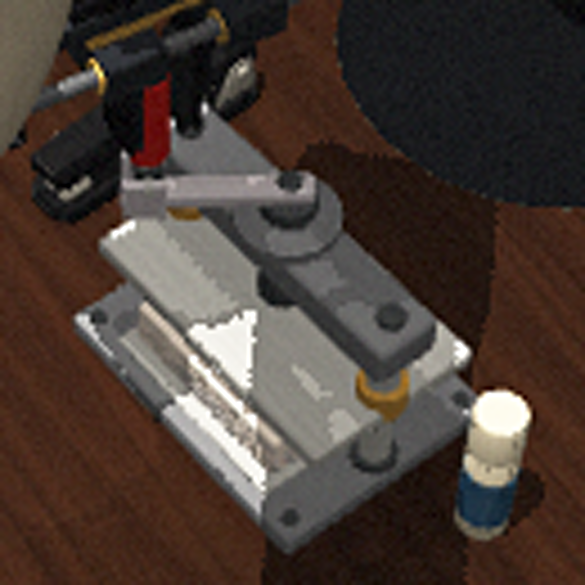

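```bash

python3 - <<'E'
from h import *
from scipy.optimize import least_squares
P=np.array([(.5287,.0579),(.5089,.0755),(.4974,.1263),(.5277,.1694)])
for R in(.065,None):
    f_=(lambda c:np.hypot(*(P-c[:2]).T)-.065) if R else (lambda c:np.hypot(*(P-c[:2]).T)-c[2])
    q=least_squares(f_,[.561,.117]+([] if R else [.065]));print(q.x,q.fun)
E
```

```text
[0.56134153 0.11395246] [-1.35926449e-04  2.85015253e-05  1.22815491e-04 -1.44914641e-04]
[0.56078407 0.11394314 0.06457613] [ 1.12419514e-06 -1.89033327e-06  1.21014799e-06 -4.44009654e-07]
```

```bash

python3 - <<'E'
import cv2
a=cv2.imread("pics/s6c.png")
a=a[280:540,70:330]; cv2.imwrite("pics/s6d.png",cv2.resize(a,None,fx=2.3,fy=2.3,interpolation=2))
E
```

```text
(no output)
```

View pics/s6d.png

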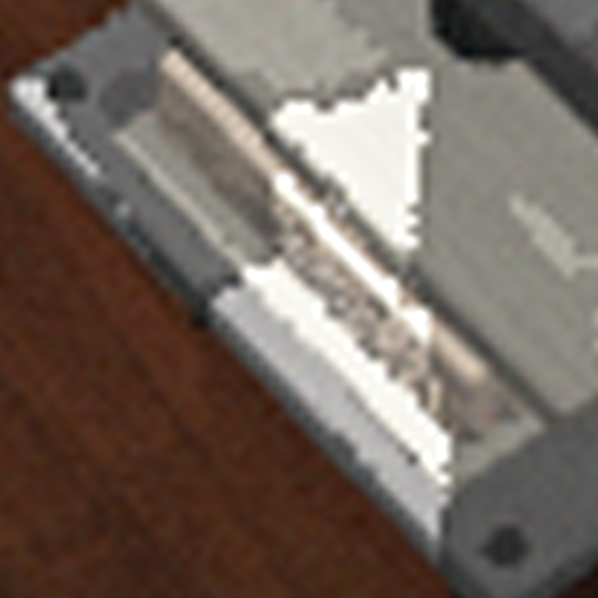

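arm_command(targets=[[[0.0035,-0.001,0.0058,0,0,0],[0.0041,0,0.0054,0,0,0],[0.0046,0,0.0049,0,0,0],[0.0051,0,0.0045,0,0,0],[0.0055,0,0.0039,0,0,0]]])

```text
time: 8.45
ee_pos: [0.5589, 0.1783, 0.1977]
eef_rot: [0.68, -0.196, 0.195, -0.679]
ft_force: [-7.3, -5.5, 8.0]
width: 0.0193
```

```bash
sed -i 's/^C=.*; TH/C=np.array([0.5611,0.1139]); TH/' h.py
python3 - <<'E'
from h import *
import cv2
rep()
c=cam("scene"); a=c["pixels"][275:345,305:375]; cv2.imwrite(f"pics/s7c.png",cv2.resize(a,None,fx=8,fy=8,interpolation=2))
E
```

```text
t 8.45 p [0.5589 0.1783 0.1977] arm ang 91.98 r 0.0644 Frad -5.25 Ftan(resist+) 7.47 Fz 8.04 yawx -32.08 w 0.0193
```

View pics/s7c.png

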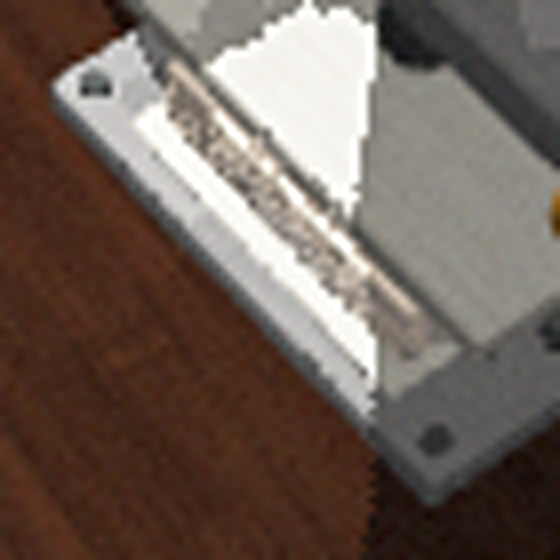

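arm_command(targets=[[[0.0062,0,0.0029,0,0,0],[0.0062,0,0.0027,0,0,0],[0.0065,0,0.002,0,0,0]]])

```text
time: 8.75
ee_pos: [0.5785, 0.1757, 0.1978]
eef_rot: [0.68, -0.196, 0.194, -0.679]
ft_force: [-9.8, -2.1, 7.2]
width: 0.0189
```

```bash

python3 - <<'E'
from h import *
rep()
E
```

```text
t 8.75 p [0.5785 0.1757 0.1978] arm ang 74.29 r 0.0642 Frad -4.66 Ftan(resist+) 8.89 Fz 7.16 yawx -32.02 w 0.0189
```

arm_command(targets=[[[0.0067,0,0.0013,0,0,0],[0.0068,0,0.0006,0,0,0],[0.0068,0,-0.0001,0,0,0]]])

```text
time: 9.0
ee_pos: [0.5965, 0.1674, 0.1977]
eef_rot: [0.68, -0.196, 0.193, -0.68]
ft_force: [-10.0, 0.7, 7.4]
width: 0.0185
```

```bash

python3 - <<'E'
from h import *
import cv2
rep()
c=cam("scene"); a=c["pixels"][275:345,305:375]; cv2.imwrite(f"pics/s8c.png",cv2.resize(a,None,fx=8,fy=8,interpolation=2))
E
```

```text
t 9.0 p [0.5965 0.1674 0.1977] arm ang 56.49 r 0.0642 Frad -4.99 Ftan(resist+) 8.72 Fz 7.38 yawx -31.97 w 0.0185
```

View pics/s8c.png

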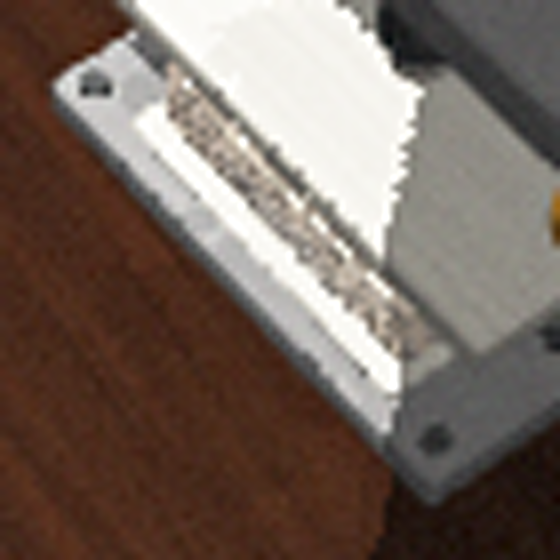

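arm_command(targets=[[[0.0067,0,-0.0012,0,0,0],[0.0066,0,-0.0015,0,0,0],[0.0064,0,-0.0022,0,0,0]]])

```text
time: 9.3
ee_pos: [0.6108, 0.1544, 0.1978]
eef_rot: [-0.679, 0.195, -0.193, 0.681]
ft_force: [-7.9, 4.6, 5.9]
width: 0.0191
```

```bash

python3 - <<'E'
from h import *
rep()
E
```

```text
t 9.3 p [0.6108 0.1544 0.1978] arm ang 39.15 r 0.0641 Frad -3.22 Ftan(resist+) 8.5 Fz 5.88 yawx -31.89 w 0.0191
```

arm_command(targets=[[[0.0061,0,-0.0029,0,0,0],[0.0058,0,-0.0035,0,0,0],[0.0054,0,-0.0041,0,0,0]]])

```text
time: 9.55
ee_pos: [0.6207, 0.1375, 0.1979]
eef_rot: [-0.679, 0.195, -0.193, 0.681]
ft_force: [-1.6, 8.0, 1.5]
width: 0.0192
```

```bash

python3 - <<'E'
from h import *
import cv2
rep()
c=cam("scene"); a=c["pixels"][275:345,305:375]; cv2.imwrite(f"pics/s9c.png",cv2.resize(a,None,fx=8,fy=8,interpolation=2))
E
```

```text
t 9.55 p [0.6207 0.1375 0.1979] arm ang 21.58 r 0.0641 Frad 1.43 Ftan(resist+) 8.0 Fz 1.49 yawx -31.84 w 0.0192
```

View pics/s9c.png

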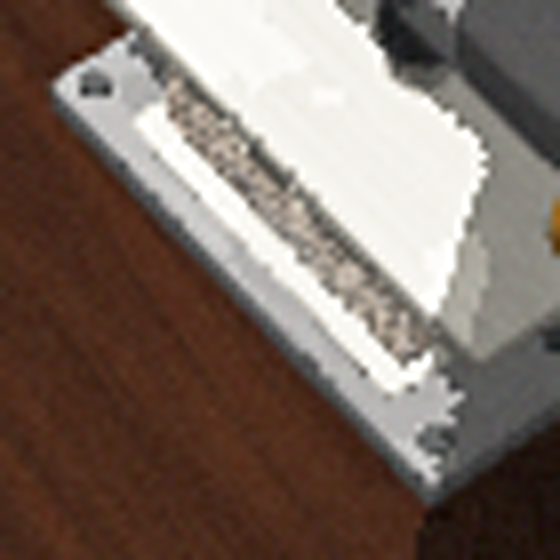

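arm_command(targets=[[[0.005,0,-0.0046,0,0,0],[0.0045,0,-0.0051,0,0,0],[0.0039,0,-0.0055,0,0,0]]])

```text
time: 9.85
ee_pos: [0.625, 0.1175, 0.198]
eef_rot: [-0.678, 0.194, -0.194, 0.682]
ft_force: [4.5, 8.9, -1.3]
width: 0.0194
```

```bash

python3 - <<'E'
from h import *
rep()
E
```

```text
t 9.85 p [0.625  0.1175 0.198 ] arm ang 3.26 r 0.0641 Frad 4.96 Ftan(resist+) 8.66 Fz -1.28 yawx -31.83 w 0.0194
```

arm_command(targets=[[[0.0042,0,-0.0054,0,0,0],[0.0027,0,-0.0062,0,0,0],[0.002,0,-0.0065,0,0,0]]])

```text
time: 10.1
ee_pos: [0.6234, 0.0977, 0.198]
eef_rot: [-0.678, 0.193, -0.195, 0.682]
ft_force: [8.4, 11.1, -2.7]
width: 0.0188
```

```bash

python3 - <<'E'
from h import *
import cv2
rep()
c=cam("scene"); a=c["pixels"][275:345,305:375]; cv2.imwrite(f"pics/s10c.png",cv2.resize(a,None,fx=8,fy=8,interpolation=2))
E
```

```text
t 10.1 p [0.6234 0.0977 0.198 ] arm ang -14.54 r 0.0644 Frad 5.31 Ftan(resist+) 12.88 Fz -2.7 yawx -31.83 w 0.0188
```

View pics/s10c.png

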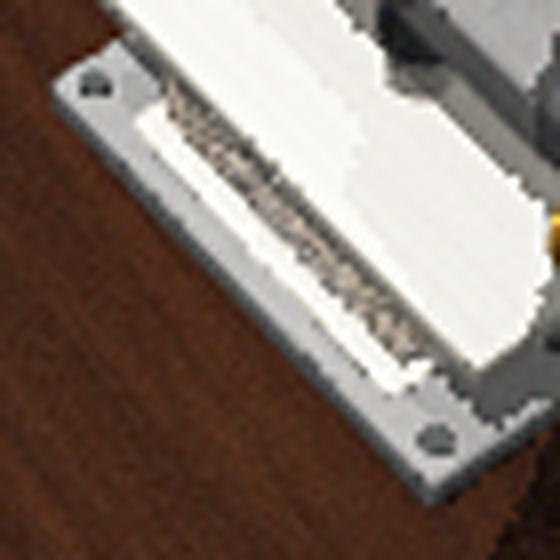

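arm_command(targets=[[[0,0,0,0,0,0],[0,0,0,0,0,0]]])

```text
time: 10.32
ee_pos: [0.623, 0.0958, 0.1979]
eef_rot: [-0.679, 0.194, -0.195, 0.681]
ft_force: [3.8, 5.7, 1.2]
width: 0.0191
```

```bash

python3 - <<'E'
from h import *
rep()
E
```

```text
t 10.3167 p [0.623  0.0958 0.1979] arm ang -16.27 r 0.0645 Frad 2.07 Ftan(resist+) 6.51 Fz 1.25 yawx -31.94 w 0.0191
```

arm_command(targets=[[[0,0,0,0,0,0],[0,0,0,0,0,0],[0,0,0,0,0,0],[0,0,0,0,0,0]]])

```text
time: 10.65
ee_pos: [0.6231, 0.0958, 0.198]
eef_rot: [-0.679, 0.194, -0.195, 0.681]
ft_force: [3.7, 4.9, -0.3]
width: 0.019
```

```bash

python3 - <<'E'
from h import *
rep()
E
```

```text
t 10.65 p [0.6231 0.0958 0.198 ] arm ang -16.31 r 0.0646 Frad 2.2 Ftan(resist+) 5.71 Fz -0.29 yawx -31.94 w 0.019
```

arm_command(targets=[[[-0.0002,0,0.001,0,0,0],[0,0,0,0,0,0],[0,0,0,0,0,0]]], grip_force=15)

```text
time: 10.9
ee_pos: [0.6229, 0.0955, 0.1979]
eef_rot: [-0.679, 0.195, -0.195, 0.68]
ft_force: [1.2, 2.9, 3.8]
width: 0.0192
```

```bash

python3 - <<'E'
from h import *
rep()
E
```

```text
t 10.9 p [0.6229 0.0955 0.1979] arm ang -16.57 r 0.0645 Frad 0.31 Ftan(resist+) 3.08 Fz 3.81 yawx -32.0 w 0.0192
```

arm_command(targets=[[[0,0,0,0,6.77,0],[0,0,0,0,6.77,0],[0,0,0,0,6.77,0],[0,0,0,0,6.77,0],[0,0,0,0,6.77,0]]])

```text
time: 11.32
ee_pos: [0.6214, 0.0974, 0.1978]
eef_rot: [-0.592, 0.387, -0.384, 0.593]
ft_force: [-7.9, 8.0, 7.2]
width: 0.0195
```

```bash

python3 - <<'E'
from h import *
rep()
E
```

```text
t 11.3167 p [0.6214 0.0974 0.1978] arm ang -15.3 r 0.0625 Frad -9.69 Ftan(resist+) 5.63 Fz 7.22 yawx -66.09 w 0.0195
```

arm_command(targets=[[[0,0,0,0,0,0],[0,0,0,0,0,0],[0,0,0,0,0,0]]])

```text
time: 11.57
ee_pos: [0.6214, 0.0974, 0.1977]
eef_rot: [-0.594, 0.385, -0.382, 0.594]
ft_force: [-6.9, 7.4, 6.8]
width: 0.0191
```

```bash

python3 - <<'E'
from h import *
import cv2
rep()
c=cam("scene"); a=c["pixels"][215:345,295:425]; cv2.imwrite(f"pics/s11c.png",cv2.resize(a,None,fx=4.5,fy=4.5,interpolation=2))
E
```

```text
t 11.5667 p [0.6214 0.0974 0.1977] arm ang -15.27 r 0.0625 Frad -8.58 Ftan(resist+) 5.37 Fz 6.76 yawx -65.74 w 0.0191
```

View pics/s11c.png

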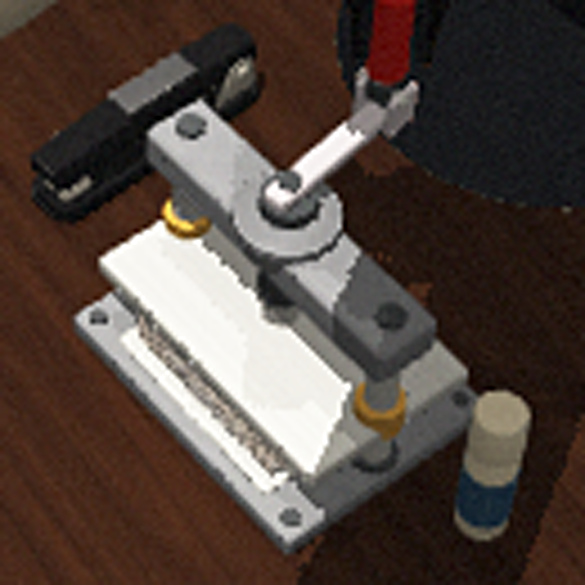

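arm_command(targets=[[[-0.0015,-0.001,-0.0008,0,0,0],[0,0,0,0,0,0],[0,0,0,0,0,0]]])

```text
time: 11.87
ee_pos: [0.6209, 0.0975, 0.198]
eef_rot: [-0.594, 0.385, -0.384, 0.594]
ft_force: [2.6, 5.5, -1.1]
width: 0.0194
```

```bash

python3 - <<'E'
from h import *
rep()
E
```

```text
t 11.8667 p [0.6209 0.0975 0.198 ] arm ang -15.35 r 0.062 Frad 1.0 Ftan(resist+) 5.99 Fz -1.11 yawx -65.79 w 0.0194
```

arm_command(targets=[[[-0.0006,0,0,0,6.8,0],[-0.0006,0,0,0,6.8,0],[-0.0006,0,0,0,6.8,0],[-0.0006,0,0,0,6.8,0],[-0.0006,0,0,0,6.8,0],[-0.0006,0,0,0,6.8,0],[0,0,0,0,0,0],[0,0,0,0,0,0]]])

```text
time: 12.53
ee_pos: [0.6207, 0.1009, 0.198]
eef_rot: [-0.422, 0.568, -0.567, 0.422]
ft_force: [2.3, 5.7, -1.3]
width: 0.0199
```

```bash
sed -i 's/^C=.*; TH/C=np.array([0.5637,0.1181]); TH/' h.py
python3 - <<'E'
from h import *
rep();delta([.6207,.1009,.198])
E
```

```text
t 12.5333 p [0.6207 0.1009 0.198 ] arm ang -16.76 r 0.0595 Frad 0.53 Ftan(resist+) 6.1 Fz -1.28 yawx -106.65 w 0.0199
t 12.5333 pos [0.6207 0.1009 0.198 ] yaw x -106.65 down [-0.001  0.001 -1.   ] q [-0.78  0.42  0.73  1.52 -0.28  1.31 -1.88] F [ 2.27  5.69 -1.28] Ftool [-6.1   1.28  0.55] w 0.0199
tool delta [0. 0. 0.]
```

arm_command(targets=[[[-0.001,0,0,0,0,0],[0,0,0,0,0,0],[0,0,0,0,0,0]]])

```text
time: 12.78
ee_pos: [0.6208, 0.101, 0.198]
eef_rot: [-0.423, 0.567, -0.567, 0.422]
ft_force: [1.3, 4.1, -2.1]
width: 0.0197
```

```bash

python3 - <<'E'
from h import *
rep()
E
```

```text
t 12.7833 p [0.6208 0.101  0.198 ] arm ang -16.71 r 0.0596 Frad 0.09 Ftan(resist+) 4.26 Fz -2.07 yawx -106.64 w 0.0197
```

arm_command(targets=[[[0,0,0,0,0,0],[0,0,0,0,0,0],[0,0,0,0,0,0],[0,0,0,0,0,0],[0,0,0,0,0,0],[0,0,0,0,0,0]]], hand=0.6)

```text
time: 13.28
ee_pos: [0.6212, 0.1002, 0.1986]
eef_rot: [0.422, -0.567, 0.567, -0.422]
ft_force: [0.3, 0.4, 0.3]
width: 0.0491
```

```bash

python3 - <<'E'
from h import *
rep();delta([*(C+.065*arm(-16.8)),.197])
import cv2
c=cam("scene"); a=c["pixels"][195:345,295:445]; cv2.imwrite(f"pics/s12c.png",cv2.resize(a,None,fx=4,fy=4,interpolation=2))
E
```

```text
t 13.2833 p [0.6212 0.1002 0.1986] arm ang -17.3 r 0.0602 Frad 0.2 Ftan(resist+) 0.46 Fz 0.27 yawx -106.69 w 0.0491
t 13.2833 pos [0.6212 0.1002 0.1986] yaw x -106.69 down [ 0. -0. -1.] q [-0.78  0.42  0.73  1.52 -0.28  1.32 -1.88] F [0.33 0.38 0.27] Ftool [-0.46 -0.27  0.21] w 0.0491
tool delta [-0.0005  0.0016  0.0048]
```

View pics/s12c.png

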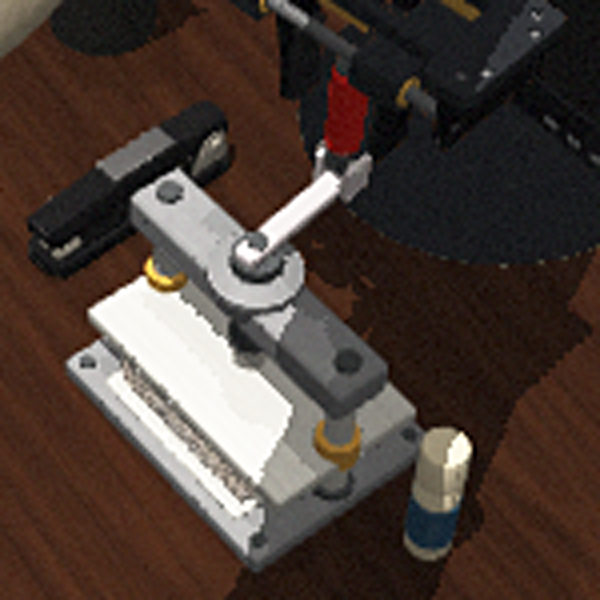

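arm_command(targets=[[[-0.0005,0.001,0.0024,0,0,0],[0,0,0.0024,0,0,0],[0,0,0,0,0,0]]])

```text
time: 13.58
ee_pos: [0.6263, 0.0994, 0.1974]
eef_rot: [0.422, -0.567, 0.567, -0.422]
ft_force: [0.5, 1.0, -0.2]
width: 0.0518
```

arm_command(targets=[[[0,0,0,0,0,0],[0,0,0,0,0,0],[0,0,0,0,0,0],[0,0,0,0,0,0],[0,0,0,0,0,0],[0,0,0,0,0,0],[0,0,0,0,0,0],[0,0,0,0,0,0]]], hand=0, grip_force=30)

```text
time: 14.25
ee_pos: [0.6259, 0.0997, 0.1976]
eef_rot: [-0.422, 0.567, -0.567, 0.422]
ft_force: [-0.0, -0.0, -0.1]
width: 0.0192
```

```bash

python3 - <<'E'
from h import *
rep();delta([*(C+.065*arm(-16.8)),.197])
E
```

```text
t 14.25 p [0.6259 0.0997 0.1976] arm ang -16.48 r 0.0649 Frad -0.03 Ftan(resist+) -0.05 Fz -0.09 yawx -106.67 w 0.0192
t 14.25 pos [0.6259 0.0997 0.1976] yaw x -106.67 down [ 0.  0. -1.] q [-0.77  0.43  0.73  1.5  -0.29  1.32 -1.88] F [-0.04 -0.04 -0.09] Ftool [ 0.05  0.09 -0.03] w 0.0192
tool delta [0.0004 0.0006 0.0001]
```

arm_command(targets=[[[0.001,0,0,0,0,0],[0.001,0,0,0,0,0],[0.001,0,0,0,0,0]]])

```text
time: 14.5
ee_pos: [0.6257, 0.0992, 0.1977]
eef_rot: [-0.422, 0.567, -0.566, 0.424]
ft_force: [6.1, 9.9, -3.0]
width: 0.0194
```

```bash

python3 - <<'E'
from h import *
rep()
E
```

```text
t 14.5 p [0.6257 0.0992 0.1977] arm ang -16.98 r 0.0648 Frad 2.93 Ftan(resist+) 11.23 Fz -3.0 yawx -106.55 w 0.0194
```

arm_command(targets=[[[0.001,0,0,0,0,0]]])

```text
time: 14.58
ee_pos: [0.6256, 0.099, 0.1977]
eef_rot: [-0.422, 0.567, -0.566, 0.425]
ft_force: [6.9, 11.0, -3.1]
width: 0.0192
```

```bash

python3 - <<'E'
from h import *
rep()
E
```

```text
t 14.5833 p [0.6256 0.099  0.1977] arm ang -17.1 r 0.0648 Frad 3.32 Ftan(resist+) 12.54 Fz -3.11 yawx -106.51 w 0.0192
```

arm_command(targets=[[[0.001,0,0,0,0,0]]])

```text
time: 14.67
ee_pos: [0.6255, 0.0987, 0.1977]
eef_rot: [-0.421, 0.567, -0.566, 0.425]
ft_force: [7.0, 11.1, -4.2]
width: 0.0193
```

```bash

python3 - <<'E'
from h import *
rep()
E
```

```text
t 14.6667 p [0.6255 0.0987 0.1977] arm ang -17.44 r 0.0648 Frad 3.32 Ftan(resist+) 12.71 Fz -4.18 yawx -106.47 w 0.0193
```

arm_command(targets=[[[0.001,0,0,0,0,0],[0.001,0,0,0,0,0]]])

```text
time: 14.83
ee_pos: [0.625, 0.097, 0.1977]
eef_rot: [-0.421, 0.567, -0.566, 0.425]
ft_force: [7.7, 11.7, -4.1]
width: 0.0192
```

```bash

python3 - <<'E'
from h import *
rep()
E
```

```text
t 14.8333 p [0.625  0.097  0.1977] arm ang -19.02 r 0.0649 Frad 3.47 Ftan(resist+) 13.59 Fz -4.06 yawx -106.46 w 0.0192
```

arm_command(targets=[[[0.001,0,0,0,0,0]]])

```text
time: 14.92
ee_pos: [0.6247, 0.0961, 0.1977]
eef_rot: [-0.421, 0.567, -0.566, 0.425]
ft_force: [7.6, 10.7, -3.6]
width: 0.0192
```

```bash

python3 - <<'E'
from h import *
rep()
E
```

```text
t 14.9167 p [0.6247 0.0961 0.1977] arm ang -19.84 r 0.0649 Frad 3.53 Ftan(resist+) 12.6 Fz -3.61 yawx -106.45 w 0.0192
```

arm_command(targets=[[[0.001,0,0,0,0,0],[0.001,0,0,0,0,0]]])

```text
time: 15.08
ee_pos: [0.6241, 0.0943, 0.1977]
eef_rot: [-0.422, 0.567, -0.566, 0.425]
ft_force: [7.0, 11.9, -4.1]
width: 0.0191
```

```bash

python3 - <<'E'
from h import *
rep()
E
```

```text
t 15.0833 p [0.6241 0.0943 0.1977] arm ang -21.49 r 0.065 Frad 2.19 Ftan(resist+) 13.66 Fz -4.11 yawx -106.45 w 0.0191
```

arm_command(targets=[[[0,0,0,0,0,0],[0,0,0,0,0,0],[0,0,0,0,0,0]]])

```text
time: 15.33
ee_pos: [0.624, 0.094, 0.1977]
eef_rot: [-0.422, 0.567, -0.566, 0.425]
ft_force: [6.6, 10.5, -3.9]
width: 0.019
```

```bash

python3 - <<'E'
from h import *
rep()
E
```

```text
t 15.3333 p [0.624  0.094  0.1977] arm ang -21.75 r 0.065 Frad 2.27 Ftan(resist+) 12.18 Fz -3.85 yawx -106.46 w 0.019
```

arm_command(targets=[[[-0.0012,0.0004,0,0,2.6,0],[-0.0012,0.0004,0,0,2.6,0],[0,0,0,0,0,0],[0,0,0,0,0,0]]])

```text
time: 15.67
ee_pos: [0.6243, 0.0943, 0.1975]
eef_rot: [-0.396, 0.586, -0.585, 0.398]
ft_force: [0.8, 5.7, 4.5]
width: 0.0192
```

```bash

python3 - <<'E'
from h import *
rep();delta([*(C+.065*arm(-21.75)),.1975])
E
```

```text
t 15.6667 p [0.6243 0.0943 0.1975] arm ang -21.42 r 0.0651 Frad -1.31 Ftan(resist+) 5.62 Fz 4.46 yawx -111.78 w 0.0192
t 15.6667 pos [0.6243 0.0943 0.1975] yaw x -111.78 down [ 0.002  0.003 -1.   ] q [-0.78  0.43  0.75  1.51 -0.3   1.31 -1.95] F [0.83 5.72 4.46] Ftool [-5.63 -4.45 -1.35] w 0.0192
tool delta [ 0.0004  0.     -0.0001]
```

arm_command(targets=[[[-0.001,-0.0005,0,0,0,0],[0,0.0005,-0.007,0,0,0],[0,0.0014,-0.0069,0,0,0],[0,0.0023,-0.0066,0,0,0],[0,0.0031,-0.0063,0,0,0],[0,0.0039,-0.0058,0,0,0],[0,0.0046,-0.0053,0,0,0]]])

```text
time: 16.25
ee_pos: [0.5907, 0.1071, 0.1838]
eef_rot: [0.394, -0.585, 0.587, -0.398]
ft_force: [0.3, 0.1, 12.5]
width: 0.0191
```

```bash

python3 - <<'E'
from h import *
rep();delta([*(C+.0272*arm(-21.5)),.1818])
E
```

```text
t 16.25 p [0.5907 0.1071 0.1838] arm ang -22.19 r 0.0292 Frad 0.25 Ftan(resist+) 0.21 Fz 12.5 yawx -111.89 w 0.0191
t 16.25 pos [0.5907 0.1071 0.1838] yaw x -111.89 down [ 0.005  0.001 -1.   ] q [-0.85  0.36  0.75  1.62 -0.25  1.26 -2.01] F [ 0.31  0.1  12.5 ] Ftool [ -0.24 -12.5    0.31] w 0.0191
tool delta [-0.0003  0.002  -0.002 ]
```

arm_command(targets=[[[0,0.0053,-0.0046,0,0,0],[0,0.0058,-0.0039,0,0,0],[0,0.0063,-0.0031,0,0,0],[0,0.0066,-0.0022,0,0,0],[0,0.0069,-0.0013,0,0,0]]])

```text
time: 16.67
ee_pos: [0.5746, 0.1128, 0.1512]
eef_rot: [-0.396, 0.586, -0.586, 0.396]
ft_force: [-4.3, 0.4, 6.8]
width: 0.0184
```

```bash

python3 - <<'E'
from h import *
import cv2
rep();delta([*(C+.012*arm(-21.5)),.146])
c=cam("scene"); a=c["pixels"][195:345,295:445]; cv2.imwrite(f"pics/s13c.png",cv2.resize(a,None,fx=4,fy=4,interpolation=2))
E
```

```text
t 16.6667 p [0.5746 0.1128 0.1512] arm ang -25.93 r 0.0122 Frad -4.01 Ftan(resist+) -1.51 Fz 6.81 yawx -111.86 w 0.0184
t 16.6667 pos [0.5746 0.1128 0.1512] yaw x -111.86 down [-0.  0. -1.] q [-0.87  0.35  0.74  1.7  -0.26  1.19 -2.02] F [-4.26  0.39  6.81] Ftool [ 1.22 -6.81 -4.1 ] w 0.0184
tool delta [-0.0009  0.0052 -0.0001]
```

View pics/s13c.png

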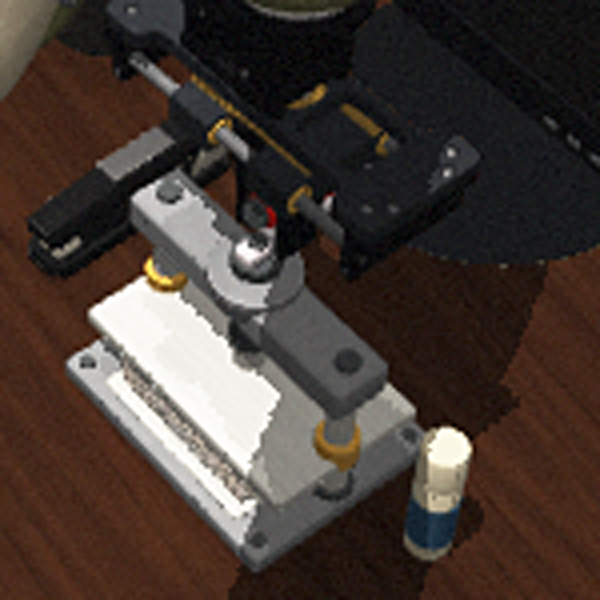

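arm_command(targets=[[[0,0.003,-0.0003,0,0,0],[0,0.003,0,0,0,0],[0,0,0,0,0,0],[0,0,0,0,0,0]]])

```text
time: 17.05
ee_pos: [0.5741, 0.113, 0.1444]
eef_rot: [-0.397, 0.586, -0.585, 0.396]
ft_force: [-5.8, 1.5, 2.4]
width: 0.0187
```

```bash

python3 - <<'E'
from h import *
rep();delta([*(C+.012*arm(-21.5)),.146])
E
```

```text
t 17.05 p [0.5741 0.113  0.1444] arm ang -26.13 r 0.0115 Frad -5.87 Ftan(resist+) -1.16 Fz 2.43 yawx -111.85 w 0.0187
t 17.05 pos [0.5741 0.113  0.1444] yaw x -111.85 down [-0.001 -0.    -1.   ] q [-0.87  0.36  0.74  1.7  -0.26  1.18 -2.02] F [-5.78  1.55  2.43] Ftool [ 0.72 -2.43 -5.95] w 0.0187
tool delta [-0.0009 -0.0016  0.0005]
```

arm_command(targets=[[[0,0,0,0,0,0],[0,0,0,0,0,0],[0,0,0,0,0,0],[0,0,0,0,0,0],[0,0,0,0,0,0],[0,0,0,0,0,0],[0,0,0,0,0,0]]], hand=0.6)

```text
time: 17.63
ee_pos: [0.5748, 0.1131, 0.1446]
eef_rot: [0.396, -0.586, 0.586, -0.396]
ft_force: [0.6, 0.5, -0.2]
width: 0.0505
```

arm_command(targets=[[[0,-0.015,0,0,0,0],[0,-0.02,0,0,0,0],[0,-0.02,0,0,0,0],[0,-0.015,0,0,0,0],[0,0,0,0,0,0]]])

```text
time: 18.05
ee_pos: [0.5762, 0.1132, 0.2177]
eef_rot: [0.394, -0.585, 0.586, -0.398]
ft_force: [-0.3, 0.8, 0.4]
width: 0.052
```

```bash

python3 - <<'E'
from h import *
import cv2
rep()
c=cam("scene"); a=c["pixels"][225:305,335:415]; cv2.imwrite(f"pics/s14c.png",cv2.resize(a,None,fx=7,fy=7,interpolation=2))
u=arm(-21.5)
for nm,rr,z in(("pin",.065,.163),("gripOut",.053,.163),("gripIn",-.003,.163),("gripIn z+8",-.003,.171),("tip",-.006,.163)): print(nm,(proj(c,[*(C+rr*u),z])-[335,225])*7)
E
```

```text
t 18.05 p [0.5762 0.1132 0.2177] arm ang -21.54 r 0.0135 Frad -0.52 Ftan(resist+) 0.61 Fz 0.45 yawx -111.88 w 0.052
pin [329.62056163  75.66080389]
gripOut [300.33395271  95.09213535]
gripIn [160.24321214 188.04074618]
gripIn z+8 [161.49417859 170.29201423]
tip [152.57523268 193.12836322]
```

View pics/s14c.png

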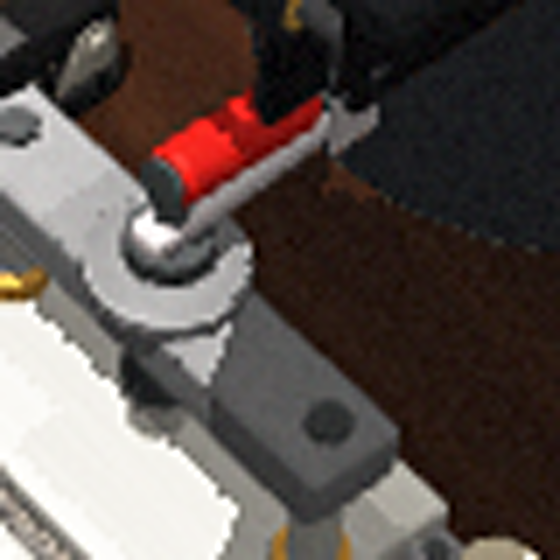

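arm_command(targets=[[[0,0,0,0,0,0],[0,0,0,0,0,0],[0,0,0,0,0,0],[0,0,0,0,0,0],[0,0,0,0,0,0],[0,0,0,0,0,0],[0,0,0,0,0,0],[0,0,0,0,0,0],[0,0,0,0,0,0],[0,0,0,0,0,0],[0,0,0,0,0,0],[0,0,0,0,0,0]]], hand=0, grip_force=5)

```text
time: 19.1
ee_pos: [0.5747, 0.1131, 0.2146]
eef_rot: [-0.396, 0.586, -0.586, 0.396]
ft_force: [-0.4, 0.4, -0.9]
width: 0.0005
```

arm_command(targets=[[[0,0.015,0,0,0,0],[0,0.012,0,0,0,0],[0,0.006,0,0,0,0],[0,0.003,0,0,0,0],[0,0,0,0,0,0],[0,0,0,0,0,0]]])

```text
time: 19.6
ee_pos: [0.5749, 0.113, 0.1787]
eef_rot: [0.396, -0.586, 0.586, -0.396]
ft_force: [-0.6, 0.4, 0.1]
width: 0.0003
```

```bash

python3 - <<'E'
from h import *
rep()
E
```

```text
t 19.6 p [0.5749 0.113  0.1787] arm ang -24.54 r 0.0123 Frad -0.66 Ftan(resist+) 0.12 Fz 0.08 yawx -111.88 w 0.0003
```

arm_command(targets=[[[0,0.002,0,0,0,0],[0,0.002,0,0,0,0],[0,0.0015,0,0,0,0],[0,0,0,0,0,0],[0,0,0,0,0,0]]])

```text
time: 20.02
ee_pos: [0.5747, 0.1133, 0.1732]
eef_rot: [-0.396, 0.586, -0.586, 0.396]
ft_force: [-2.2, -0.1, 2.9]
width: 0.0005
```

```bash

python3 - <<'E'
from h import *
rep()
E
```

```text
t 20.0167 p [0.5747 0.1133 0.1732] arm ang -23.7 r 0.012 Frad -2.02 Ftan(resist+) -0.94 Fz 2.91 yawx -111.86 w 0.0005
```

arm_command(targets=[[[0,0.0015,0,0,0,0],[0,0,0,0,0,0],[0,0,0,0,0,0]]])

```text
time: 20.27
ee_pos: [0.5748, 0.1136, 0.1724]
eef_rot: [-0.396, 0.586, -0.585, 0.397]
ft_force: [-6.1, 0.1, 11.1]
width: 0.0003
```

arm_command(targets=[[[0,-0.01,0,0,0,0],[0,-0.025,0,0,0,0],[0,-0.035,0,0,0,0],[0,-0.035,0,0,0,0],[0,-0.035,0,0,0,0],[0,0,0,0,0,0],[0,0,0,0,0,0],[0,0,0,0,0,0]]])

```text
time: 20.93
ee_pos: [0.5747, 0.1129, 0.3112]
eef_rot: [0.396, -0.586, 0.586, -0.396]
ft_force: [-0.7, 0.6, -0.8]
width: 0.0007
```

```bash

python3 - <<'E'
from h import *
import cv2
rep()
c=cam("scene"); a=c["pixels"][205:345,285:435]; cv2.imwrite(f"pics/s15c.png",cv2.resize(a,None,fx=4,fy=4,interpolation=2))
E
```

```text
t 20.9333 p [0.5747 0.1129 0.3112] arm ang -25.17 r 0.0121 Frad -0.86 Ftan(resist+) 0.26 Fz -0.82 yawx -111.88 w 0.0007
```

View pics/s15c.png

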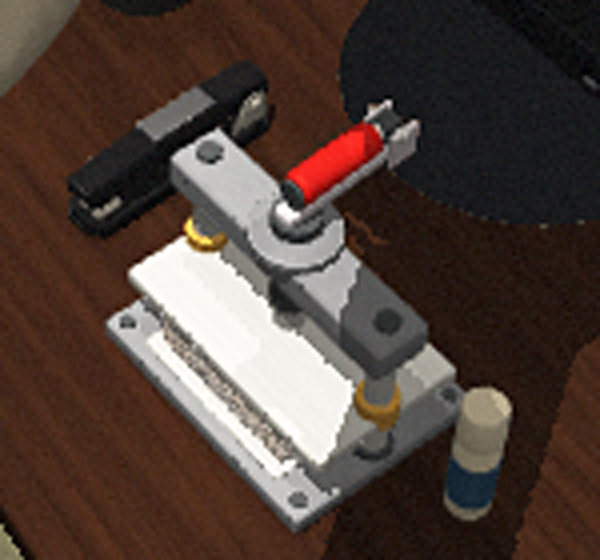

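```bash

python3 - <<'E'
from h import *
c=cam("scene")
for a in(-5,-15,-21.6,-25): print(a,((proj(c,[*(C+.065*arm(a)),.163])-[285,205])*4).round(0))
print(((proj(c,[*C,.152])-[285,205])*4).round(0))
E
```

```text
-5 [360. 106.]
-15 [378. 116.]
-21.6 [389. 123.]
-25 [393. 128.]
[295. 198.]
```

```bash

python3 - <<'E'
from bench import r
print(r.close_job())
E
```

```text
the job is handed in; nothing more can be done
None
```

The stack is clamped at an estimated 50–65 N, the handle is folded flat, and the job was handed in after about 21 s with the arm clear above the press.

- **Handle up:** I swung it upright and checked that in the picture before cranking. The circle it then followed matched the 65 mm radius to within 0.5 mm.
- **Cranking:** I turned about 260° clockwise. Running free took 8.4 ± 0.5 N at the handle.
- **Clamping force:** The last reading while turning was 13.7 N, about 5.2 N above free-running. Taken together, the readings put the extra at 5 to 6.5 N. The crank did not move when I opened the hand.
- **Handle down:** I folded it, let go, and pressed on it from above with the closed fingers. They met it at a height of 0.173 m, which is the height for fully flat.
- **Last picture:** The handle lies along the arm, the crank is where I left it to within a few degrees, and the stapler and glue stick look unmoved. The mug was out of that frame, and nothing went near it.

**Checks that disagreed:**
- **Holding still:** The push I felt after stopping varied from 4 to 12 N with how far the arm was flexed. I ignored it and used the readings taken while turning, which scatter by about ±0.5 N, or ±5 N of clamping force.
- **Press axis:** My first fix of it from the crank motion was about 5 mm off, because the handle sat off-centre in the pads. I corrected this and re-gripped centrally before the final turn and the fold.

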